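# Hold the label printer's cover half open

### The job

The label printer's cover has lost its stay and drops shut by itself. Take the small cardboard carton off the cover and set it down (do not drop it) flat on the floor of the pulp tray, and let go of it; only then lift the cover to 45 degrees and hold it there for a colleague to check the roll, finishing while you are still holding it at that angle. Leave everything else where it is.

Things in the scene. Friction and masses are not known exactly. Their poses are not given: they have to be found in the camera images.
- printer: Label printer standing on the counter, fixed to it: grey plastic case 270 (x) x 210 (y) x 118 high with an open top under the cover; behind the cover its rear deck (63 deep) is 128 high. Origin at the centre of its underside; its own +x points from its front to its rear, +z up. It stands turned by up to about 0.25 rad.
- cover (a joint): Opening angle of the printer's cover in rad: 0 = shut and level, grows as its front edge rises, 45 degrees = 0.785; stop at 1.4. The cover is a flat black plate 203 long x 208 wide x 8 thick, 0.36 to 0.56 kg, hinged along its rear edge; its weight and a weak spring shut it from every angle. Holding it at 45 degrees takes about 4 N upward at the pull; to open it the pull must follow an arc about the hinge.
- cover_pull (a point): Middle of the steel pull bar of the cover: a round bar 10 in diameter and 110 long, parallel to the hinge, carried by two side arms 45 ahead of the cover's front edge, so that there is a 40 gap between bar and cover. It is 250 from the hinge axis and, with the cover shut, 122 above the counter, in the plane of the cover, 180 ahead of the printer's centre. The axes turn with the cover: y along the bar, x towards the hinge.
- cover_hinge (a point): Middle of the cover's hinge axis, 122 above the counter, 70 behind the printer's centre. y along the hinge axis (horizontal).
- carton_mid (a point): Centre (half-way up) of the small closed cardboard carton that lies on the cover at the start: 58 (own x) x 90 (own y) x 55 high, 0.14 to 0.28 kg. The top of the shut cover, on which it lies, is 126 above the counter.
- carton: The same carton; origin at the centre of its underside.
- tray: Brown moulded-pulp tray, fixed on the counter to the left or right of the printer: 240 (x) x 220 (y) x 45 high, open on top, walls 5 thick, floor 5 thick. Origin at the centre of its underside. A jar stands in its far part (own +x side), so its near part (own -x side) is free.
- jar_mid (a point): Centre of a small closed jar, diameter 42, 65 high, standing in the tray: leave it.
- bottle_mid (a point): Near the middle of a bottle, diameter 52, 130 high, standing on the grey parcel scale (240 x 220 x 60 high) on the other side of the printer: leave it.
- roll_mid (a point): Centre of a small spare label roll (white ring, diameter 48, 35 high) standing on the printer's rear deck behind the hinge: leave it.
- phone_mid (a point): Centre of a black phone 150 x 72 x 9 lying flat on the counter: leave it.
- stapler_mid (a point): Centre of a black stapler 135 x 34 x 48 standing on the counter: leave it.
- pencup_mid (a point): Centre of a pen cup, diameter 76, 100 high, pens to 150, standing to the right (-y side) of the printer's rear: leave it.
Mind the look-alikes: they are no part of the job. There is more than one size of the carton; the job needs the largest.

How it is judged:
By the outcome, as a careful person would: the job done as asked, in the order asked, and still so for the second after the job is handed in, while the arm keeps its last pose, push and grip.
It also fails if it takes over 61 s, if anything falls off the work surface, if the arm or the gripper's body presses on something with over 40 N, if the wrist force passes 120 N, or if a joint passes its speed limit or range.

### The arm

A 6-joint arm with a two-finger parallel gripper is mounted at the origin on the work surface. World frame = base frame: x ahead of the robot, y to its left, z up, the work surface at z = 0. Lengths are in m, angles in rad, forces in N, time in s.
With the tool pointing down it reaches from about 0.35 to 0.775 m from the base axis. Payload 7.3 kg.
Tool frame: the origin (TCP) lies on the centre line of the jaws, within the pads' length; the fingertips stand 14 mm ahead of it and the grasp point (between the pads) lies 5 mm behind it; z points along the fingers, y is the direction in which the jaws open and shut (so a half turn about z gives the same grasp; the last joint's range is limited). The gripper opens to 92 mm and grips with 3 to 60 N. Pads are 19 mm wide; open, the fingers measure 130 mm over their backs; the gripper's body (75 mm by 190 mm) begins 47 mm behind the grasp point.
Start: joints at [-1.392, 0.342, 1.524, -0, 1.275, -0.146], TCP at [0.168, -0.498, 0.241] pointing down, gripper open.
Joint ranges: [-2.53, 2.53], [-0.77, 2.02], [0.04, 2.7], [-1, 4.14], [0.28, 2.66], [-3.11, 3.11]. Speed limits (rad/s): [2.57, 2.57, 3.14, 3.14, 3.14, 3.14].

### API

Orientations are given as [roll, pitch, yaw] about the fixed x, y, z axes, in that order (R = Rz(yaw) Ry(pitch) Rx(roll)).
In Python, from cell import telemetry, cams, robot gives the robot as it stands.
- The arm moves only by the tool servo_tool, never from a script. Its argument "targets" is text: rows parted by semicolons, each of 4 numbers parted by spaces: the shift along the tool's x, y, z in mm, then the turn about the tool's z in rad. In form: x y z yaw; .... A call has 1 to 20 rows; each row shifts and turns the pose as measured when the row begins, along the tool's axes as they then stand; what a row does not reach is not made up. A row lasts 1/8 s, in which the tool goes at most 62.5 mm and 10.7 degrees, less where a joint would pass 70% of its speed; a pose out of reach is approached as far as the arm can. A call with a gripper value outside its range is refused whole. "hand" is the opening, from 0 (shut) to 1 (fully open), set as the call begins (left out, the last holds). The fingers move at their own pace and stop on an object; "squeeze" is the grip in N (left out, the last holds). Time passes only in rows, so rows that do not move let the fingers close. It gives the time, the measured TCP pose, the force and the opening at its end, in the units of the state.
- telemetry.observe(): the state, without advancing time (a new reading comes with each control period).
- cams.read_camera(name): name is "scene" or "top" or "wrist"; returns a dict with "color" (400x640x3 uint8, red, green, blue), "K" (3x3 intrinsics, pixels), "R" (3x3) and "t" (3): a world point X has camera coordinates R X + t. Camera axes: x right, y down, z forward; pixel columns grow to the right and rows downward; lengths in m; the calibration is good to about 2 mm. A picture is of the moment at which its call begins. There is no depth.
- robot.hand_in(): hands the job in, once; it reports no verdict.
Trained networks look in a picture, given as the dict that the camera call returned (one of the last four; its "shot" number tells which), for a name from the list of things; names that differ only in an ending like _2 or _b are one class to them, and where a whole thing is asked for, a point or a joint stands for the part that bears it (a point fixed in the world has none). Each returns a list of dicts, best first, with "score" (0 to 1); they miss things now and then, are a little off and sometimes report something else, mostly with a low value. They report only what shows in the picture. A call takes as long as a camera call. They do not tell look-alikes from the thing itself.
- cams.cut_out(picture, query): "region" (400x640 bool, what is visible of it) and "extent" ([centre column, centre row, width, height] in pixels, round what is visible of it).
The state is a dict: "time": time; "qpos": joint angles; "qvel": joint speeds; "joint_efforts": joint torques, N m; "tool_pos": TCP position; "tool_rot": TCP orientation; "contact_force": force on the tool from outside, world axes, zero at the start; "torque": the same for the moment, N m; "opening": finger opening in m.
Only numpy, scipy, OpenCV 4.12 (cv2) and the standard library are available. Lean on these libraries where they do the work, as an engineer would, in place of code of your own. Each camera call takes 0.05 s, during which the arm holds its last target.

## Working session

There is one attempt and no reset: what is moved stays moved. The work goes in short steps, Python scripts to look and compute and a tool call to move; the robot and the scene stay as the last step left them, time stands still between calls to the robot, and variables do not carry over. Pictures are saved under pics/ and viewed, and the job is handed in when it is done.

Besides the shell and the picture viewer there is one more tool, called after ">>>" by a JSON object that holds its "fn" and its "kwargs". servo_tool: Moves the arm, as the interface text tells. Its arguments: {"type":"object","properties":{"targets":{"type":"string"},"hand":{"type":"number"},"squeeze":{"type":"number"}},"required":["targets"]}

```bash
ls; mkdir -p pics; python3 - <<'E'
from cell import telemetry, cams, robot
import cv2
s=telemetry.observe(); print(s)
for n in ("scene","top","wrist"):
    p=cams.read_camera(n); cv2.imwrite(f"pics/a_{n}.png",p["color"][:,:,::-1]); print(n,p["K"].tolist(),p["R"].round(4).tolist(),p["t"].round(4).tolist())
    if n!="wrist":
        for q in ("carton","carton_mid","tray","printer","cover_pull","cover_hinge","jar_mid","bottle_mid","roll_mid"):
            r=cams.cut_out(p,q); print(q,[(round(d["score"],2),[round(float(v)) for v in d["extent"]]) for d in r])
E
```

```text
pics
{'time': 0.0, 'qpos': array([-1.39197851e+00,  3.42728098e-01,  1.52500295e+00, -4.44140613e-06,
        1.27540949e+00, -1.46018513e-01]), 'qvel': array([-6.51466216e-04,  4.47804918e-05, -7.71340351e-04,  2.00695239e-04,
       -6.32222870e-04, -1.21778243e-03]), 'joint_efforts': array([ 7.28538489e-04, -4.31237698e+01, -2.44220603e+01,  7.17666792e-02,
        5.58863534e-02, -1.37028305e-04]), 'tool_pos': array([ 0.16749745, -0.49715941,  0.24004707]), 'tool_rot': array([-3.14006063e+00, -2.21015149e-04,  3.24837460e-01]), 'contact_force': array([ 0.49211089, -0.33949322,  0.38928293]), 'torque': array([-0.02896044, -0.03614749, -0.03347269]), 'opening': 0.09166698821455055}
scene [[480.7783891282535, 0.0, 321.3331208747475], [0.0, 480.7783891282535, 198.66919697614563], [0.0, 0.0, 1.0]] [[0.5148, 0.8572, 0.0157], [0.6967, -0.4076, -0.5903], [-0.4996, 0.3148, -0.8071]] [-0.2882, -0.2929, 1.7148]
carton [(0.9, [339, 194, 37, 28]), (0.66, [345, 138, 23, 20]), (0.57, [438, 231, 29, 28]), (0.46, [233, 284, 17, 28]), (0.38, [267, 311, 38, 44])]
carton_mid [(0.78, [336, 193, 35, 3
[... 850 characters left out ...]
4, [364, 284, 31, 56]), (0.35, [288, 285, 25, 55])]
carton_mid [(0.81, [230, 150, 28, 14]), (0.63, [235, 316, 30, 17]), (0.61, [306, 202, 43, 34])]
tray [(0.87, [448, 224, 97, 98]), (0.54, [434, 196, 19, 18])]
printer [(0.88, [319, 190, 81, 121]), (0.42, [318, 202, 80, 92])]
cover_pull [(0.8, [319, 202, 81, 96])]
cover_hinge [(0.63, [318, 202, 82, 101])]
jar_mid [(0.48, [431, 197, 16, 17])]
bottle_mid [(0.91, [203, 205, 26, 19])]
roll_mid [(0.75, [337, 136, 23, 23])]
wrist [[287.03096745668745, 0.0, 317.9694184430602], [0.0, 287.03096745668745, 200.96561871645565], [0.0, 0.0, 1.0]] [[0.3205, -0.9472, -0.0008], [-0.907, -0.3072, 0.2881], [-0.2732, -0.0916, -0.9576]] [-0.5237, -0.0375, 0.3912]
```

View pics/a_top.png

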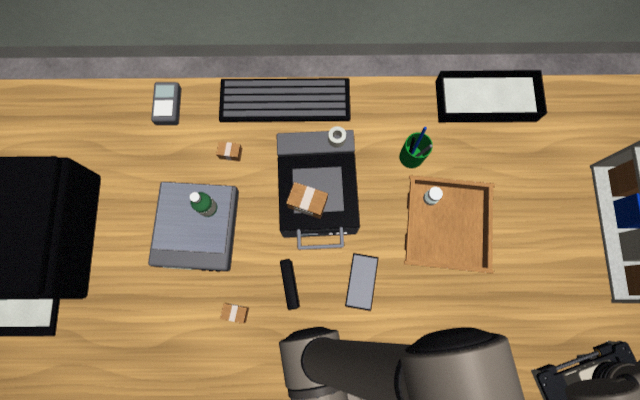

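View pics/a_scene.png

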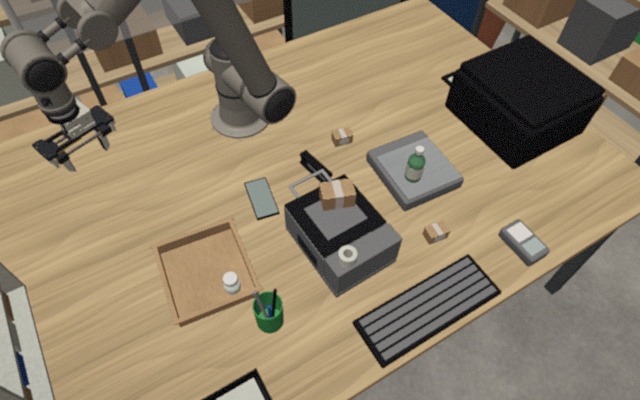

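```bash
python3 - <<'E'
import cv2
a=cv2.imread('pics/a_top.png');cv2.imwrite('pics/a_topz.png',cv2.resize(a[110:260,240:440],None,fx=4,fy=4,interpolation=cv2.INTER_CUBIC))
a=cv2.imread('pics/a_scene.png');cv2.imwrite('pics/a_scenez.png',cv2.resize(a[150:300,260:460],None,fx=4,fy=4,interpolation=cv2.INTER_CUBIC))
E
```

```text
(no output)
```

View pics/a_topz.png

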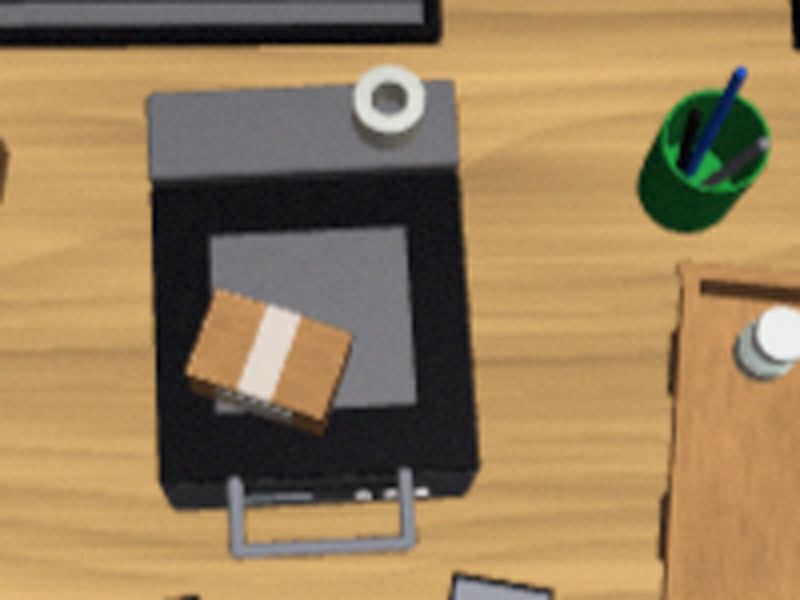

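View pics/a_scenez.png

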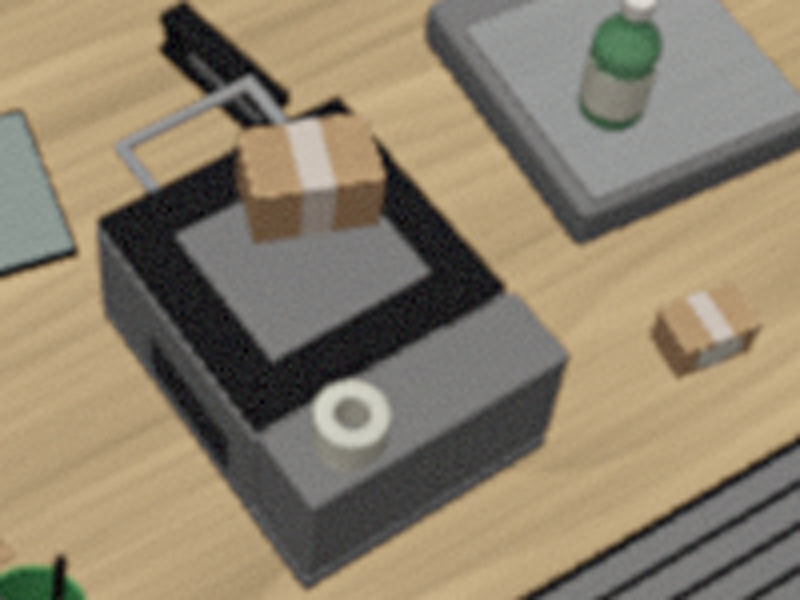

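The carton candidates in the top view are (308,200) lying on the cover, (229,151) and (235,313) on the counter. The one on the cover is clearly the largest, and the enlarged crop confirms it is the one meant. The phone is at (362,281), the stapler at (290,284), and the tray at (450,224) has the jar at (433,196).

```bash
cat > h.py <<'E'
import numpy as np
def ray(p,uv,z):
    K,R,t=map(np.array,(p["K"],p["R"],p["t"]))
    c=-R.T@t; d=R.T@np.linalg.inv(K)@np.array([uv[0],uv[1],1.]); s=(z-c[2])/d[2]; return c+s*d
def proj(p,X):
    q=np.array(p["R"])@X+np.array(p["t"]); q=np.array(p["K"])@q; return q[:2]/q[2]
E
python3 - <<'E'
from cell import telemetry, cams, robot
from h import *
p=cams.read_camera("top"); s=cams.read_camera("scene")
T=lambda u,v,z: ray(p,(240+u/4-.375,110+v/4-.375),z).round(4)
S=lambda u,v,z: ray(s,(260+u/4-.375,150+v/4-.375),z).round(4)
print("carton top T",[T(*c,.181) for c in [(218,290),(352,335),(325,420),(190,373)]], )
print("carton top S",[S(*c,.181) for c in [(245,185),(240,133),(362,117),(384,175)]])
print("bar T",[T(*c,.122) for c in [(237,550),(413,542)]])
print("bar S",[S(*c,.122) for c in [(120,148),(250,80)]])
print("deck T .128",[T(*c,.128) for c in [(148,95),(455,82),(460,165),(150,180)]])
print("deck S",[S(*c,.128) for c in [(510,292),(567,357),(312,505),(258,430)]])
print("cover front T",[T(*c,.126) for c in [(162,485),(478,465)]])
print("tray T",[ray(p,c,.045).round(3) for c in [(410,177),(493,180),(491,272),(406,267)]])
print("tray S",[ray(s,c,.045).round(3) for c in [(152,249),(231,219),(259,291),(179,322)]])
print("jar",ray(p,(435,188),.065).round(3),ray(s,(231,276),.065).round(3))
print("phone",[ray(p,c,.009).round(3) for c in [(353,253),(378,257),(371,310),(346,306)]])
print("stapler",[ray(p,c,.048).round(3) for c in [(282,260),(291,259),(299,305),(287,308)]])
print("roll",ray(p,(337,134),.163).round(3))
print("bottle",ray(p,(196,197),.13).round(3))
E
```

```text
carton top T [array([0.6006, 0.0775, 0.181 ]), array([ 0.5709, -0.006 ,  0.181 ]), array([0.5171, 0.0113, 0.181 ]), array([0.5474, 0.0945, 0.181 ])]
carton top S [array([ 0.5602, -0.0049,  0.181 ]), array([0.5205, 0.0148, 0.181 ]), array([0.5509, 0.0945, 0.181 ]), array([0.6002, 0.0801, 0.181 ])]
bar T [array([0.4447, 0.0679, 0.122 ]), array([ 0.449 , -0.0448,  0.122 ])]
bar S [array([ 0.4496, -0.0421,  0.122 ]), array([0.4424, 0.071 , 0.122 ])]
deck T .128 [array([0.7537, 0.129 , 0.128 ]), array([ 0.7614, -0.0793,  0.128 ]), array([ 0.7018, -0.0811,  0.128 ]), array([0.6928, 0.1267, 0.128 ])]
deck S [array([0.695 , 0.1246, 0.128 ]), array([0.7562, 0.1272, 0.128 ]), array([ 0.7624, -0.0763,  0.128 ]), array([ 0.6994, -0.0778,  0.128 ])]
cover front T [array([0.4865, 0.1161, 0.126 ]), array([ 0.498 , -0.0875,  0.126 ])]
tray T [array([ 0.653, -0.245,  0.045]), array([ 0.642, -0.481,  0.045]), array([ 0.383, -0.449,  0.045]), array([ 0.398, -0.22 ,  0.045])]
tray S [array([ 0.395, -0.452,  0.045]), array([ 0.414, -0.221,  0.045]), array([ 0.66 , -0.253,  0.045]), array([ 0.634, -0.465,  0.045])]
jar [ 0.614 -0.308  0.065] [ 0.593 -0.3    0.065]
phone [array([ 0.441, -0.08 ,  0.009]), array([ 0.429, -0.15 ,  0.009]), array([ 0.284, -0.125,  0.009]), array([ 0.295, -0.057,  0.009])]
stapler [array([0.419, 0.117, 0.048]), array([0.422, 0.093, 0.048]), array([0.299, 0.071, 0.048]), array([0.292, 0.102, 0.048])]
roll [ 0.736 -0.033  0.163]
bottle [0.577 0.337 0.13 ]
```

>>> {"fn": "servo_tool", "kwargs": {"targets": "0 0 0 -0.176; 0 0 0 -0.176; 0 0 0 -0.176; 0 0 0 -0.176; 0 0 0 -0.176", "hand": 1, "squeeze": 25}}

```text
time: 1.78
tool_pos: [0.1676, -0.4976, 0.2407]
tool_rot: [3.142, 0.0, 1.232]
contact_force: [0.6, -0.4, -0.5]
opening: 0.0917
```

```bash
cat >> h.py <<'E'
from scipy.spatial.transform import Rotation as Ro
def togo(x,y,z,psi):
    from cell import telemetry
    s=telemetry.observe(); R=Ro.from_euler('xyz',s["tool_rot"]).as_matrix()
    d=R.T@(np.array([x,y,z])-s["tool_pos"])*1000
    print("t",round(s["time"],2),"pos",s["tool_pos"].round(4),"rot",s["tool_rot"].round(3),"F",s["contact_force"].round(1),"open",round(s["opening"],4))
    print("to go xyz mm",d.round(1),"turn",round(-(psi-s["tool_rot"][2]),3))
E
python3 -c "
from h import *;togo(.558,.0455,.24,1.204)"
```

```text
t 1.77 pos [ 0.1676 -0.4976  0.2407] rot [3.142 0.    1.232] F [ 0.6 -0.4 -0.5] open 0.0917
to go xyz mm [641.9 188.    0.7] turn 0.028
```

>>> {"fn": "servo_tool", "kwargs": {"targets": "48 14 0 0.028; 48 14 0 0; 48 14 0 0; 48 14 0 0; 48 14 0 0; 48 14 0 0; 48 14 0 0; 48 14 0 0; 48 14 0 0; 48 14 0 0; 48 14 0 0; 48 14 0 0; 0 0 0 0"}}

```text
time: 3.4
tool_pos: [0.541, -0.0048, 0.2412]
tool_rot: [3.135, 0.002, 1.204]
contact_force: [-0.0, -0.2, 0.0]
opening: 0.0919
```

```bash
python3 - <<'E'
from h import *
from cell import cams
import cv2
togo(.558,.0455,.24,1.204)
p=cams.read_camera("wrist"); cv2.imwrite("pics/b_wrist.png",p["color"][:,:,::-1])
E
```

```text
t 3.4 pos [ 0.541  -0.0048  0.2412] rot [3.135e+00 2.000e-03 1.204e+00] F [-0.  -0.2  0. ] open 0.0919
to go xyz mm [53.  -2.2  1.1] turn -0.0
```

View pics/b_wrist.png

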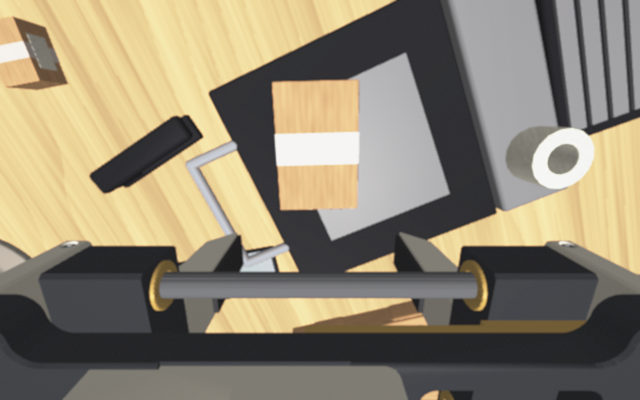

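The wrist view shows the carton squarely aligned with the jaws, with its top face at (272–359, 80–210). The pull is at (190–290, 145–260).

```bash
python3 - <<'E'
from h import *
from cell import cams
p=cams.read_camera("wrist")
c=np.array([ray(p,q,.181) for q in [(273,83),(359,80),(359,209),(281,210)]]);print(c.round(4),c.mean(0))
print("bar",[ray(p,q,.122).round(4) for q in [(189,164),(250,262)]])
print("deck",[ray(p,q,.128).round(4) for q in [(445,0),(497,210)]])
m=c.mean(0);togo(m[0],m[1],.158,1.204)
E
```

```text
[[ 0.5471  0.0968  0.181 ]
 [ 0.6007  0.0782  0.181 ]
 [ 0.572  -0.0069  0.181 ]
 [ 0.5172  0.0135  0.181 ]] [0.5592461  0.04538872 0.181     ]
bar [array([0.4415, 0.0692, 0.122 ]), array([ 0.4512, -0.0426,  0.122 ])]
deck [array([0.6901, 0.1113, 0.128 ]), array([ 0.6953, -0.0745,  0.128 ])]
t 3.5 pos [ 0.5395 -0.0071  0.2413] rot [3.136e+00 3.000e-03 1.201e+00] F [0.7 0.1 0.4] open 0.0921
to go xyz mm [56.3 -1.  83.1] turn -0.003
```

>>> {"fn": "servo_tool", "kwargs": {"targets": "28 0 0 0; 28 0 0 0; 0 0 0 0"}}

```text
time: 3.88
tool_pos: [0.5586, 0.0419, 0.2414]
tool_rot: [3.136, 0.005, 1.195]
contact_force: [-0.7, 0.7, -0.4]
opening: 0.0914
```

```bash
python3 -c "
from h import *;togo(.559,.0454,.158,1.204)"
```

```text
t 3.88 pos [0.5586 0.0419 0.2414] rot [3.136 0.005 1.195] F [-0.7  0.7 -0.4] open 0.0914
to go xyz mm [ 3.8 -1.4 83.4] turn -0.009
```

>>> {"fn": "servo_tool", "kwargs": {"targets": "3 -1 20 0; 0 0 20 0; 0 0 20 0; 0 0 15 0; 0 0 8 0; 0 0 0 0"}}

```text
time: 4.62
tool_pos: [0.557, 0.0357, 0.1578]
tool_rot: [3.134, 0.007, 1.187]
contact_force: [-1.0, 0.3, -0.4]
opening: 0.0914
```

```bash
python3 -c "
from h import *;togo(.559,.0454,.158,1.204)"
```

```text
t 4.62 pos [0.557  0.0357 0.1578] rot [3.134 0.007 1.187] F [-1.   0.3 -0.4] open 0.0914
to go xyz mm [ 9.7 -1.7 -0.3] turn -0.017
```

>>> {"fn": "servo_tool", "kwargs": {"targets": "10 -2 0 -0.017; 2 0 0 0; 0 0 0 0"}}

```text
time: 5.0
tool_pos: [0.5607, 0.0487, 0.1593]
tool_rot: [3.131, 0.006, 1.206]
contact_force: [0.3, -0.0, 1.3]
opening: 0.0915
```

>>> {"fn": "servo_tool", "kwargs": {"targets": "0 0 0 0; 0 0 0 0; 0 0 0 0; 0 0 0 0; 0 0 0 0; 0 0 0 0", "hand": 0, "squeeze": 15}}

```text
time: 5.75
tool_pos: [0.5608, 0.0487, 0.1596]
tool_rot: [3.131, 0.006, 1.206]
contact_force: [-0.2, 0.2, -0.4]
opening: 0.0579
```

>>> {"fn": "servo_tool", "kwargs": {"targets": "0 0 -10 0; 0 0 -25 0; 0 0 -25 0; 0 0 -25 0; 0 0 -25 0; 0 0 0 0"}}

```text
time: 6.5
tool_pos: [0.5588, 0.0497, 0.2738]
tool_rot: [3.133, 0.007, 1.206]
contact_force: [0.7, -0.3, -2.6]
opening: 0.0581
```

```bash
python3 - <<'E'
from h import *
from cell import cams
import cv2
a=cams.read_camera("scene"); b=cams.read_camera("top"); cv2.imwrite("pics/c.png",np.vstack([cv2.resize(a["color"][100:350,100:500],(640,400)),]) [:,:,::-1])
pc=np.array([.522,-.348]);
togo(.467,-.343,.26,-.105)
E
```

```text
t 6.6 pos [0.5577 0.0497 0.2711] rot [3.138 0.009 1.206] F [ 0.1 -0.1 -3.2] open 0.058
to go xyz mm [-399.1   55.2   14.8] turn 1.311
```

View pics/c.png

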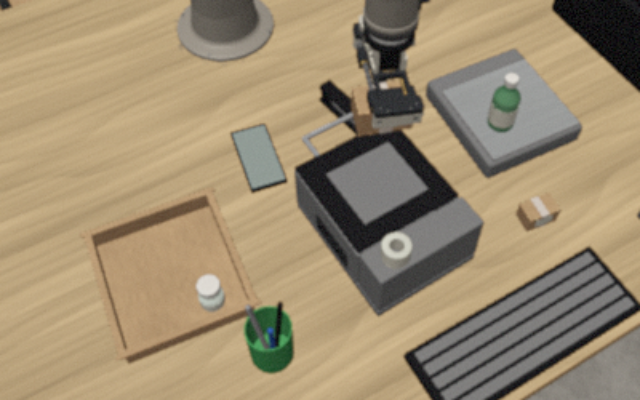

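The carton is in the jaws and the cover is shut and clear. Next I move it over to the tray.

>>> {"fn": "servo_tool", "kwargs": {"targets": "-20 3 0 0; -36 5 0 0; -36 5 0 0; -36 5 0 0; -36 5 0 0; -36 5 0 0; -36 5 0 0; -36 5 0 0; -36 5 0 0; -36 5 0 0; -20 3 0 0; 0 0 0 0.15; 0 0 0 0.15; 0 0 0 0.15; 0 0 0 0.15; 0 0 0 0.15; 0 0 0 0.15; 0 0 0 0.15; 0 0 0 0.15; 0 0 0 0"}}

```text
time: 9.1
tool_pos: [0.4569, -0.3262, 0.2541]
tool_rot: [-3.134, 0.035, -0.036]
contact_force: [0.5, -0.1, -2.3]
opening: 0.0584
```

```bash
python3 - <<'E'
from h import *
from cell import cams
import cv2
a=cams.read_camera("scene"); b=cams.read_camera("top"); w=cams.read_camera("wrist")
cv2.imwrite("pics/d.png",np.vstack([np.hstack([cv2.resize(a["color"],(400,250)),cv2.resize(b["color"],(400,250))]),cv2.resize(w["color"],(480,300))[:, :].copy() if 0 else np.hstack([cv2.resize(w["color"],(480,300)),np.zeros((300,320,3),np.uint8)])])[:,:,::-1])
togo(.467,-.343,.26,-.105)
E
```

```text
t 9.25 pos [ 0.457  -0.3263  0.2544] rot [-3.135  0.035 -0.034] F [ 0.8  0.4 -1.2] open 0.0585
to go xyz mm [10.3 16.3 -6.1] turn 0.071
```

View pics/d.png

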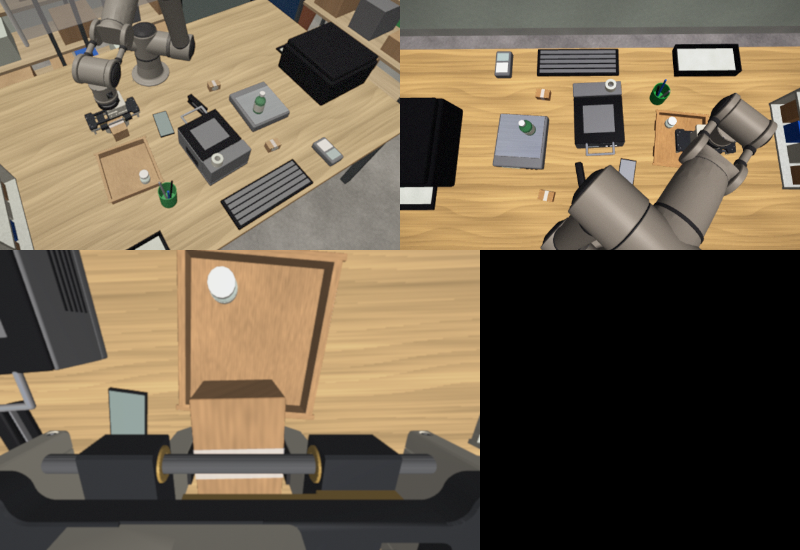

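```bash
python3 - <<'E'
from h import *
from cell import cams
w=cams.read_camera("wrist")
import cv2
cv2.imwrite("pics/e.png",w["color"][:,:,::-1])
for q in [(240,213),(416,216),(460,9),(238,0)]: print(ray(w,q,.045).round(3))
print(ray(w,(296,38),.07).round(3))
E
```

```text
[ 0.407 -0.22   0.045]
[ 0.395 -0.45   0.045]
[ 0.628 -0.479  0.045]
[ 0.644 -0.246  0.045]
[ 0.602 -0.307  0.07 ]
```

View pics/e.png

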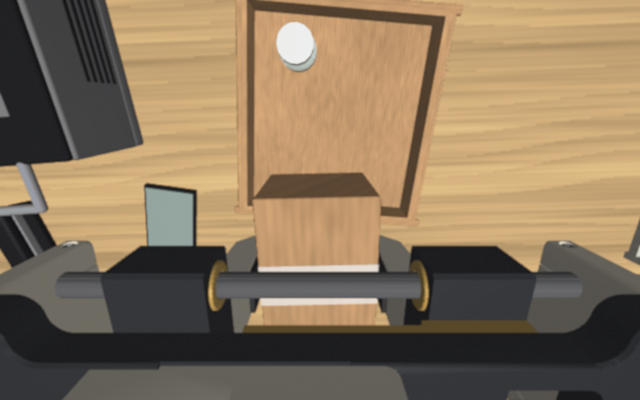

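>>> {"fn": "servo_tool", "kwargs": {"targets": "10 13 0 0.06; 10 13 0 0; 0 0 20 0; 0 0 40 0; 0 0 40 0; 0 0 40 0; 0 0 20 0; 0 0 0 0"}}

```text
time: 10.3
tool_pos: [0.4712, -0.3539, 0.0899]
tool_rot: [-3.138, 0.032, -0.083]
contact_force: [-0.4, 0.2, -1.9]
opening: 0.0581
```

```bash
python3 -c "
from h import *;togo(.476,-.352,.039,-.105)"
```

```text
t 10.3 pos [ 0.4712 -0.3539  0.0899] rot [-3.138  0.032 -0.083] F [-0.4  0.2 -1.9] open 0.0581
to go xyz mm [ 6.2 -2.2 50.8] turn 0.022
```

>>> {"fn": "servo_tool", "kwargs": {"targets": "6 -2 10 0; 0 0 15 0; 0 0 10 0; 0 0 6 0; 0 0 4 0; 0 0 0 0"}}

```text
time: 11.05
tool_pos: [0.4779, -0.3533, 0.0445]
tool_rot: [-3.141, 0.028, -0.082]
contact_force: [1.0, 0.3, -2.8]
opening: 0.0583
```

>>> {"fn": "servo_tool", "kwargs": {"targets": "0 0 2 0; 0 0 0 0"}}

```text
time: 11.3
tool_pos: [0.478, -0.3536, 0.0429]
tool_rot: [3.141, 0.027, -0.082]
contact_force: [0.2, 0.3, -3.0]
opening: 0.0579
```

>>> {"fn": "servo_tool", "kwargs": {"targets": "0 0 2 0; 0 0 0 0"}}

```text
time: 11.55
tool_pos: [0.4781, -0.3538, 0.0411]
tool_rot: [3.141, 0.027, -0.082]
contact_force: [-0.6, 0.7, -2.4]
opening: 0.058
```

>>> {"fn": "servo_tool", "kwargs": {"targets": "0 0 2 0; 0 0 0 0"}}

```text
time: 11.8
tool_pos: [0.4781, -0.3538, 0.0395]
tool_rot: [3.14, 0.027, -0.082]
contact_force: [-0.3, 0.4, -2.7]
opening: 0.0583
```

>>> {"fn": "servo_tool", "kwargs": {"targets": "0 0 1 0; 0 0 0 0"}}

```text
time: 12.05
tool_pos: [0.4782, -0.3539, 0.0395]
tool_rot: [3.14, 0.026, -0.082]
contact_force: [1.3, 0.2, -2.7]
opening: 0.0583
```

>>> {"fn": "servo_tool", "kwargs": {"targets": "0 0 2 0; 0 0 0 0"}}

```text
time: 12.3
tool_pos: [0.4784, -0.3541, 0.0395]
tool_rot: [3.139, 0.025, -0.081]
contact_force: [-0.4, 0.5, -2.3]
opening: 0.0579
```

>>> {"fn": "servo_tool", "kwargs": {"targets": "0 0 2 0; 0 0 0 0"}}

```text
time: 12.55
tool_pos: [0.4786, -0.3543, 0.0392]
tool_rot: [3.138, 0.024, -0.081]
contact_force: [1.3, 1.3, -2.4]
opening: 0.058
```

>>> {"fn": "servo_tool", "kwargs": {"targets": "0 0 4 0; 0 0 0 0"}}

```text
time: 12.8
tool_pos: [0.4794, -0.3545, 0.0371]
tool_rot: [3.137, 0.022, -0.081]
contact_force: [-0.7, 0.1, -2.7]
opening: 0.0577
```

```bash
python3 - <<'E'
from h import *
from cell import cams,telemetry
import cv2
a=cams.read_camera("scene"); w=cams.read_camera("wrist")
cv2.imwrite("pics/f.png",np.hstack([cv2.resize(a["color"][190:340,120:280],(400,375)),cv2.resize(w["color"],(400,250))]+[] ) if 0 else np.hstack([cv2.resize(a["color"][190:340,120:280],(400,375)),cv2.resize(w["color"][:,100:540],(400,375))])[:,:,::-1])
togo(.476,-.352,.039,-.105)
E
```

```text
t 12.9 pos [ 0.4794 -0.3545  0.0369] rot [ 3.137  0.022 -0.081] F [-0.3  0.8  1.2] open 0.0583
to go xyz mm [-3.6 -2.2 -2. ] turn 0.024
```

View pics/f.png

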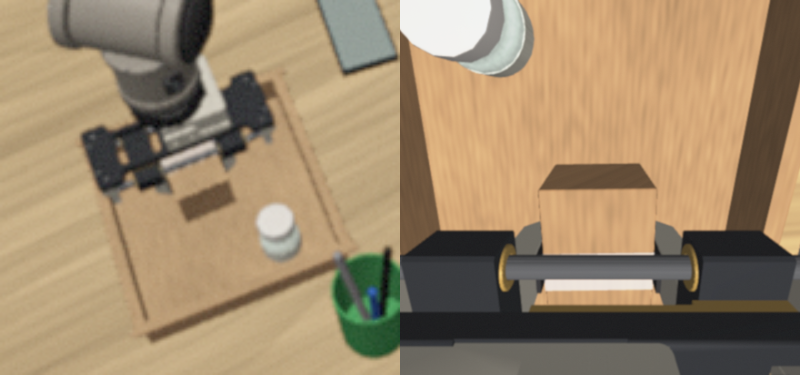

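The picture shows the carton in the near part of the tray, clear of the walls and the jar. The weight on the wrist has just gone (Fz -2.7 → +1.2), so it is touching the floor. One small press, then release.

>>> {"fn": "servo_tool", "kwargs": {"targets": "0 0 2 0; 0 0 0 0"}}

```text
time: 13.15
tool_pos: [0.4795, -0.3545, 0.0366]
tool_rot: [3.137, 0.022, -0.081]
contact_force: [-0.8, 0.1, -2.9]
opening: 0.0581
```

>>> {"fn": "servo_tool", "kwargs": {"targets": "0 0 2 0; 0 0 0 0"}}

```text
time: 13.4
tool_pos: [0.4796, -0.3546, 0.0362]
tool_rot: [3.137, 0.021, -0.08]
contact_force: [0.3, 0.7, -2.7]
opening: 0.0579
```

```bash
python3 - <<'E'
from h import *
from cell import cams,telemetry
for i in range(6):
    a=cams.read_camera("scene"); s=telemetry.observe(); print(s["contact_force"].round(2),s["torque"].round(2),s["tool_pos"].round(4),s["qvel"].round(3))
for q in ("carton","carton_mid"):
    print([(round(d["score"],2),d["extent"]) for d in cams.cut_out(a,q)])
E
```

```text
[-1.7   2.05  5.2 ] [ 0.48  0.23 -0.02] [ 0.4797 -0.3547  0.0362] [ 0.     0.001 -0.001  0.001  0.004  0.001]
[-1.06  1.    4.54] [0.45 0.14 0.03] [ 0.4797 -0.3546  0.0362] [-0.002 -0.    -0.001  0.001  0.002  0.001]
[-1.87  0.94  4.91] [ 0.44  0.21 -0.05] [ 0.4797 -0.3547  0.0362] [ 0.    -0.     0.    -0.     0.     0.001]
[-0.79  0.34  5.  ] [0.44 0.17 0.01] [ 0.4797 -0.3547  0.0362] [-0.     0.001 -0.002  0.001 -0.003 -0.001]
[-0.41  0.58  4.56] [0.38 0.14 0.03] [ 0.4797 -0.3547  0.0362] [ 0.001  0.001 -0.001  0.001 -0.001 -0.001]
[-0.97  1.95  4.91] [ 0.39  0.18 -0.01] [ 0.4797 -0.3546  0.0362] [ 0.001  0.001 -0.001  0.     0.     0.001]
[(0.87, [437.1, 232.0, 27.3, 24.8]), (0.81, [200.2, 265.1, 23.7, 27.9]), (0.69, [340.9, 137.0, 18.5, 20.2])]
[(0.72, [199.2, 261.9, 29.1, 34.1]), (0.69, [435.5, 232.8, 28.8, 20.9]), (0.69, [342.5, 136.4, 21.2, 21.5])]
```

>>> {"fn": "servo_tool", "kwargs": {"targets": "0 0 6 0"}}

```text
time: 13.92
tool_pos: [0.4804, -0.3548, 0.0321]
tool_rot: [3.136, 0.019, -0.08]
contact_force: [-1.3, 6.0, 20.7]
opening: 0.0581
```

It is now firmly on the floor (about 20 N up), so I release.

>>> {"fn": "servo_tool", "kwargs": {"targets": "0 0 -1 0; 0 0 0 0; 0 0 0 0; 0 0 0 0; 0 0 0 0", "hand": 1}}

```text
time: 14.55
tool_pos: [0.4801, -0.3548, 0.0314]
tool_rot: [3.137, 0.021, -0.08]
contact_force: [-0.0, 0.4, -0.5]
opening: 0.0916
```

```bash
python3 -c "
from h import *;togo(.4797,-.3547,.25,-.08)"
```

```text
t 14.55 pos [ 0.4801 -0.3548  0.0314] rot [ 3.137  0.021 -0.08 ] F [-0.   0.4 -0.5] open 0.0916
to go xyz mm [  -4.9    1.  -218.5] turn -0.0
```

>>> {"fn": "servo_tool", "kwargs": {"targets": "0 0 -20 0; 0 0 -30 0; 0 0 -40 0; 0 0 -50 0; 0 0 -50 0; 0 0 -30 0; 0 0 0 -0.17; 0 0 0 -0.17; 0 0 0 -0.17; 0 0 0 -0.17; 0 0 0 -0.17; 0 0 0 -0.17; 0 0 0 -0.17; 0 0 0 -0.17; 0 0 0 -0.17; 0 0 0 -0.16; 0 0 0 0"}}

```text
time: 16.68
tool_pos: [0.4838, -0.3537, 0.2575]
tool_rot: [-3.119, -0.001, 1.663]
contact_force: [0.3, 0.4, -0.3]
opening: 0.0917
```

```bash
python3 - <<'E'
from h import *
from cell import cams,telemetry
import cv2
a=cams.read_camera("scene"); w=cams.read_camera("wrist")
cv2.imwrite("pics/g.png",np.hstack([cv2.resize(a["color"][190:340,120:280],(400,375)),cv2.resize(w["color"],(400,250),).repeat(1,0) if 0 else cv2.resize(w["color"][:,100:540],(400,375))])[:,:,::-1])
togo(.446,.0130,.24,1.616)
E
```

```text
t 16.77 pos [ 0.4838 -0.3537  0.2575] rot [-3.119e+00 -1.000e-03  1.661e+00] F [ 1.2 -0.6 -0.1] open 0.0922
to go xyz mm [368.6  -4.2  17.9] turn 0.045
```

View pics/g.png

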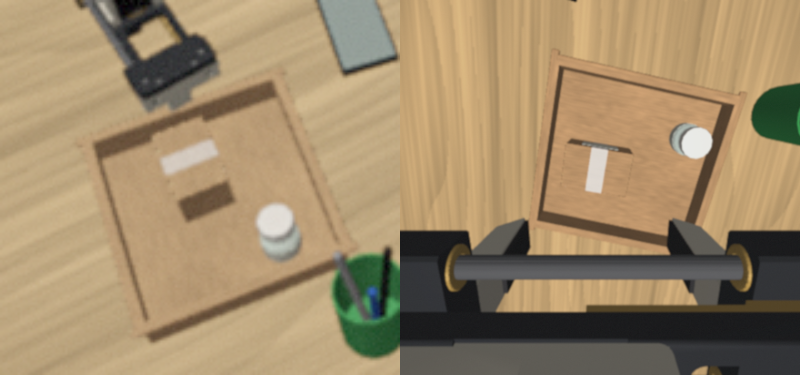

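The carton lies flat on the tray floor, standing free, with the jar untouched. Next I move above the pull with the jaws partly closed.

>>> {"fn": "servo_tool", "kwargs": {"targets": "20 0 0 0.045; 40 0 0 0; 40 0 0 0; 40 0 0 0; 40 0 0 0; 40 0 0 0; 40 0 0 0; 30 0 0 0; 20 0 0 0; 0 0 0 0", "hand": 0.38}}

```text
time: 18.02
tool_pos: [0.4724, -0.035, 0.2573]
tool_rot: [-3.121, 0.002, 1.584]
contact_force: [0.4, -0.6, 0.1]
opening: 0.0345
```

```bash
python3 - <<'E'
from h import *
from cell import cams,telemetry
import cv2
w=cams.read_camera("wrist")
cv2.imwrite("pics/h.png",w["color"][:,:,::-1])
togo(.446,.0130,.24,1.616)
for q in ((.446-.0025,.013+.055,.122),(.446+.0025,.013-.055,.122)): print(proj(w,np.array(q)))
E
```

```text
t 18.07 pos [ 0.4725 -0.0357  0.2574] rot [-3.121e+00  2.000e-03  1.584e+00] F [ 0.3 -0.8 -0.9] open 0.0353
to go xyz mm [ 49.1 -25.5  17.8] turn -0.032
[291.73948153  86.51248282]
[297.88788915 202.23146863]
```

View pics/h.png

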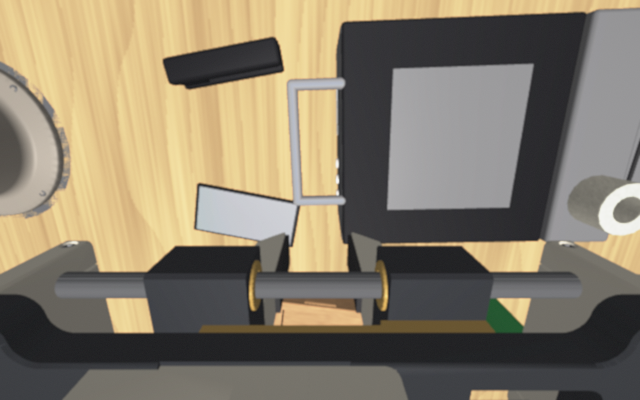

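The wrist picture shows the bar from (292,85) to (297,201), within about 2 px of the projection of my estimate.

>>> {"fn": "servo_tool", "kwargs": {"targets": "24 -13 0 -0.032; 24 -12 0 0; 0 0 0 0"}}

```text
time: 18.45
tool_pos: [0.4463, 0.0096, 0.2577]
tool_rot: [-3.122, 0.003, 1.61]
contact_force: [0.0, -0.3, -0.4]
opening: 0.0347
```

```bash
python3 -c "
from h import *;togo(.446,.0130,.118,1.616)"
```

```text
t 18.45 pos [0.4463 0.0096 0.2577] rot [-3.122e+00  3.000e-03  1.610e+00] F [ 0.  -0.3 -0.4] open 0.0347
to go xyz mm [  3.8   2.6 139.7] turn -0.006
```

>>> {"fn": "servo_tool", "kwargs": {"targets": "3 3 20 0; 0 0 30 0; 0 0 30 0; 0 0 15 0; 0 0 0 0"}}

```text
time: 19.08
tool_pos: [0.4515, 0.0054, 0.1606]
tool_rot: [-3.127, 0.006, 1.601]
contact_force: [1.0, 0.5, 0.8]
opening: 0.035
```

```bash
python3 -c "
from h import *;togo(.446,.0130,.118,1.616)"
```

```text
t 19.07 pos [0.4515 0.0054 0.1606] rot [-3.127  0.006  1.601] F [1.  0.5 0.8] open 0.035
to go xyz mm [ 8.1 -4.6 42.6] turn -0.015
```

>>> {"fn": "servo_tool", "kwargs": {"targets": "8 -5 0 -0.015; 2 -1 10 0; 2 -1 12 0; 0 -1 12 0; 0 0 8 0; 0 0 0 0"}}

```text
time: 19.82
tool_pos: [0.4432, 0.0165, 0.1171]
tool_rot: [-3.129, 0.007, 1.616]
contact_force: [0.1, -0.2, 0.6]
opening: 0.0346
```

```bash
python3 - <<'E'
from h import *
from cell import cams,telemetry
import cv2
w=cams.read_camera("wrist");a=cams.read_camera("scene")
cv2.imwrite("pics/i.png",np.hstack([cv2.resize(a["color"][130:280,260:420],(400,375)),cv2.resize(w["color"][:,100:540],(400,375))])[:,:,::-1])
togo(.446,.0130,.118,1.616)
E
```

```text
t 19.93 pos [0.4437 0.0164 0.1178] rot [-3.131  0.007  1.616] F [-0.3 -0.5 -0.2] open 0.0349
to go xyz mm [-3.5  2.1 -0.2] turn 0.0
```

View pics/i.png

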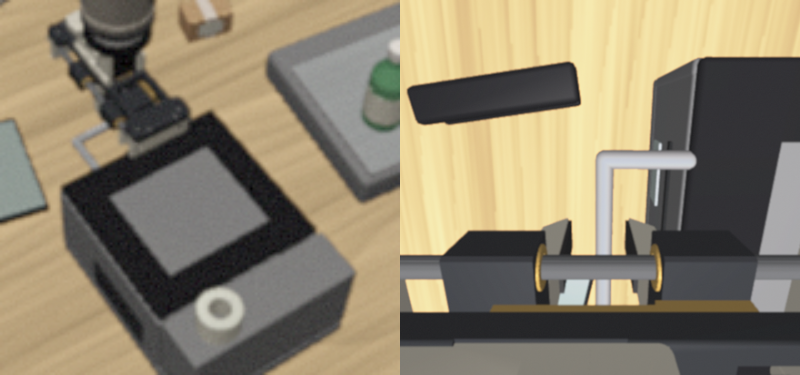

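The bar runs between the two fingers in the wrist view, and the inner finger is in the gap ahead of the cover. I close the jaws.

>>> {"fn": "servo_tool", "kwargs": {"targets": "0 2 0 0; 0 0 0 0; 0 0 0 0; 0 0 0 0; 0 0 0 0", "hand": 0, "squeeze": 25}}

```text
time: 20.55
tool_pos: [0.4464, 0.0164, 0.1187]
tool_rot: [-3.132, 0.007, 1.616]
contact_force: [0.3, -1.0, -0.2]
opening: 0.0091
```

```bash
python3 - <<'E'
from h import *
from cell import telemetry
togo(.446,.0130,.118,1.616)
R=Ro.from_euler('xyz',telemetry.observe()["tool_rot"]).as_matrix();p=telemetry.observe()["tool_pos"];print("grasp pt",p-R[:,2]*.005)
u=np.array([np.cos(.045),np.sin(.045),0]);P0=p.copy();h=P0+.25*u
for d in range(0,46,5):
    a=np.radians(d);X=h-.25*np.cos(a)*u+np.array([0,0,.25*np.sin(a)]);print(d,X.round(4), (R.T@(X-P0)*1000).round(1))
E
```

```text
t 20.55 pos [0.4464 0.0164 0.1187] rot [-3.132  0.007  1.616] F [ 0.3 -1.  -0.2] open 0.0091
to go xyz mm [-3.3 -0.5  0.7] turn 0.0
grasp pt [0.44644136 0.01639683 0.12366269]
0 [0.4464 0.0164 0.1187] [0. 0. 0.]
5 [0.4473 0.0164 0.1405] [ -0.2   0.7 -21.8]
10 [0.4502 0.0165 0.1621] [ -0.3   3.4 -43.4]
15 [0.4549 0.0167 0.1834] [ -0.5   7.9 -64.8]
20 [0.4615 0.017  0.2042] [ -0.6  14.3 -85.6]
25 [0.4698 0.0174 0.2243] [  -0.8   22.4 -105.9]
30 [0.4799 0.0179 0.2437] [  -0.9   32.3 -125.3]
35 [0.4916 0.0184 0.2621] [  -1.1   43.9 -143.8]
40 [0.5048 0.019  0.2794] [  -1.2   57.  -161.2]
45 [0.5195 0.0197 0.2954] [  -1.3   71.6 -177.4]
```

>>> {"fn": "servo_tool", "kwargs": {"targets": "0 0 -8 0; 0 0.5 -14 0; 0 1.5 -11 0; 0 1.5 -11 0; 0 2 -11 0; 0 2.5 -10 0; 0 3 -10 0; 0 0 0 0"}}

```text
time: 21.55
tool_pos: [0.4584, 0.0169, 0.1975]
tool_rot: [-3.131, 0.008, 1.616]
contact_force: [-0.1, -1.2, -3.4]
opening: 0.0089
```

```bash
cat >> h.py <<'E'
def cov():
    from cell import telemetry
    p=telemetry.observe()["tool_pos"]; u=np.array([np.cos(.045),np.sin(.045),0]); h=np.array([.4464,.0164,.1187])+.25*u
    d=p-h; print("angle",np.degrees(np.arctan2(d[2],-d@u)).round(2),"radius",np.hypot(d[2],d@u).round(4),"lateral",(d@[-u[1],u[0],0]).round(4))
    X=h-.25*np.cos(np.pi/4)*u+np.array([0,0,.25*np.sin(np.pi/4)]); togo(*X,1.616)
E
python3 -c "
from h import *;cov()"
```

```text
angle 18.33 radius 0.2507 lateral -0.0001
t 21.55 pos [0.4584 0.0169 0.1975] rot [-3.131  0.008  1.616] F [-0.1 -1.2 -3.4] open 0.0089
to go xyz mm [ -0.8  60.1 -98.6] turn 0.0
```

>>> {"fn": "servo_tool", "kwargs": {"targets": "0 3.5 -10.5 0; 0 4 -10 0; 0 4.5 -10 0; 0 5 -10 0; 0 5 -9.5 0; 0 5.5 -9.5 0; 0 6 -9 0; 0 6 -9 0; 0 0 0 0"}}

```text
time: 22.68
tool_pos: [0.5015, 0.0187, 0.2793]
tool_rot: [-3.129, 0.01, 1.616]
contact_force: [-1.3, -3.1, -2.0]
opening: 0.0089
```

```bash
python3 - <<'E'
from h import *
from cell import cams
import cv2
cov()
a=cams.read_camera("scene")
cv2.imwrite("pics/j.png",cv2.resize(a["color"][90:290,200:460],(780,600))[:,:,::-1])
E
```

```text
angle 39.5 radius 0.2525 lateral -0.0001
t 22.68 pos [0.5015 0.0187 0.2793] rot [-3.129  0.01   1.616] F [-1.3 -3.1 -2. ] open 0.0089
to go xyz mm [ -0.   17.8 -16.4] turn 0.0
```

View pics/j.png

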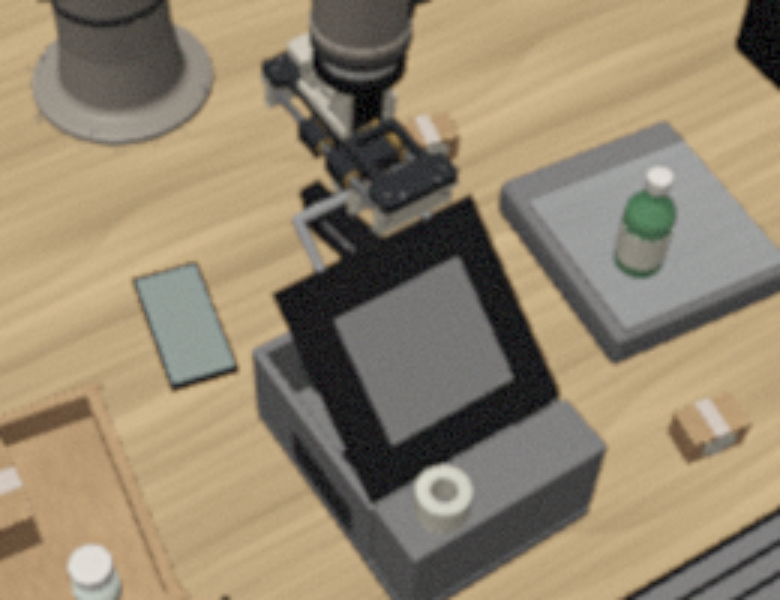

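>>> {"fn": "servo_tool", "kwargs": {"targets": "0 6.5 -7.5 0; 0 7 -6.5 0; 0 4 -4 0; 0 0 0 0"}}

```text
time: 23.22
tool_pos: [0.5176, 0.0194, 0.2979]
tool_rot: [-3.123, 0.01, 1.616]
contact_force: [-1.2, -3.8, -3.8]
opening: 0.0092
```

```bash
python3 - <<'E'
from h import *
from cell import cams
import cv2
cov()
for n in("scene","top"):
    a=cams.read_camera(n)
    c=a["color"][120:280,260:440] if n=="scene" else a["color"][110:260,240:400]
    cv2.imwrite(f"pics/k_{n}.png",cv2.resize(c,None,fx=4,fy=4,interpolation=cv2.INTER_CUBIC)[:,:,::-1])
E
```

```text
angle 45.08 radius 0.2531 lateral -0.0002
t 23.23 pos [0.5176 0.0194 0.2979] rot [-3.123  0.01   1.616] F [-1.2 -3.8 -3.8] open 0.0092
to go xyz mm [0.2 2.  2.4] turn -0.0
```

View pics/k_scene.png

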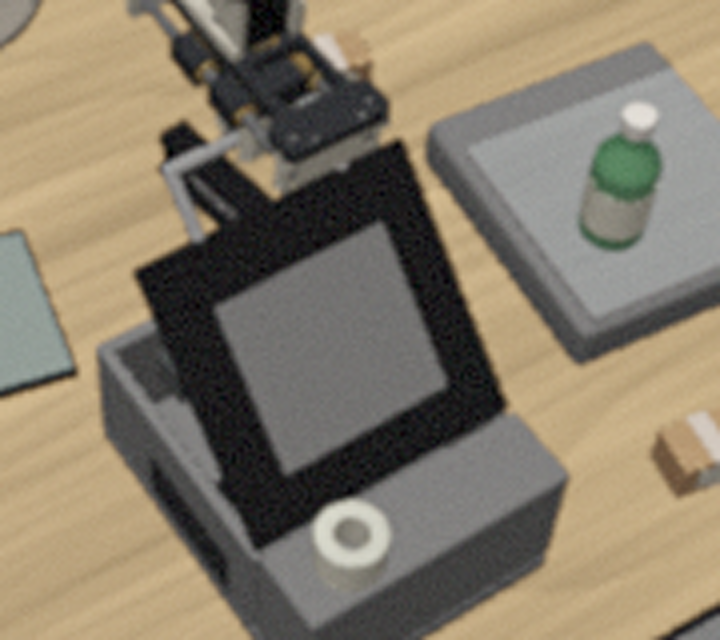

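View pics/k_top.png

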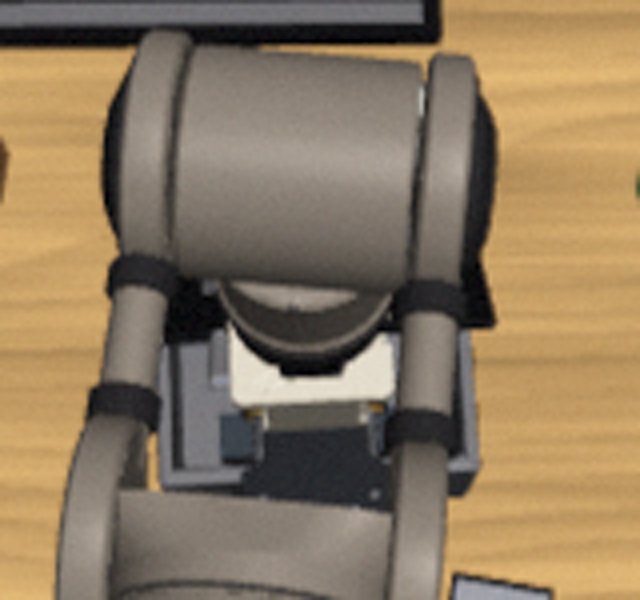

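```bash
python3 - <<'E'
from h import *
from cell import cams
a=cams.read_camera("scene")
from scipy.optimize import least_squares
f=lambda u,v:np.array([260+u/4-.375,120+v/4-.375])
# (r, y, n) in cover frame
obs=[((.205,-.104,.004),f(138,270)),((.205,.104,.004),f(403,143)),((.25,-.055,0),f(168,167))]
h0=np.array([.6957,.0242,.122])
def P(c,th,yaw,h):
    r,y,n=c;u=np.array([np.cos(yaw),np.sin(yaw),0]);v=np.array([-u[1],u[0],0]);z=np.array([0,0,1])
    return h+(-u*np.cos(th)+z*np.sin(th))*r+y*v+n*(u*np.sin(th)+z*np.cos(th))
for d in (43,44,45,46,47):print(d,[ (proj(a,P(c,np.radians(d),.045,h0))-o).round(1).tolist() for c,o in obs])
r=least_squares(lambda q:np.r_[np.concatenate([proj(a,P(c,q[0],.045,h0+[q[1],q[2],0]))-o for c,o in obs]),q[1]/.002,q[2]/.002],[.78,0,0]);print(np.degrees(r.x[0]),r.x[1:],r.fun.round(2))
E
python3 -c "
from h import *;cov()"
```

```text
43 [[-2.2, 0.1], [-1.1, -2.1], [-0.8, 1.3]]
44 [[-1.7, 0.2], [-0.4, -2.1], [-0.2, 1.2]]
45 [[-1.2, 0.2], [0.2, -2.2], [0.4, 1.2]]
46 [[-0.6, 0.3], [0.9, -2.2], [1.1, 1.2]]
47 [[-0.1, 0.4], [1.6, -2.1], [1.7, 1.2]]
44.832056791397534 [0.00050814 0.00024296] [-1.07  0.31  0.3  -2.08  0.5   1.31  0.25  0.12]
angle 44.93 radius 0.253 lateral -0.0002
t 23.38 pos [0.5172 0.0194 0.2974] rot [-3.122  0.01   1.616] F [-1.5 -3.2 -2.1] open 0.0092
to go xyz mm [0.2 2.4 1.9] turn -0.0
```

Kinematics give 44.9° and the picture fit gives 44.8°. I wait about 1 s to check that it holds and that the rest of the scene is unchanged.

```bash
python3 - <<'E'
from h import *
from cell import cams
import cv2
for i in range(20): a=cams.read_camera("scene")
cov()
cv2.imwrite("pics/l.png",a["color"][:,:,::-1])
E
```

```text
angle 44.97 radius 0.253 lateral -0.0002
t 24.38 pos [0.5173 0.0194 0.2975] rot [-3.122  0.01   1.616] F [-1.6 -3.1 -2.6] open 0.0089
to go xyz mm [0.2 2.3 2. ] turn -0.0
```

View pics/l.png

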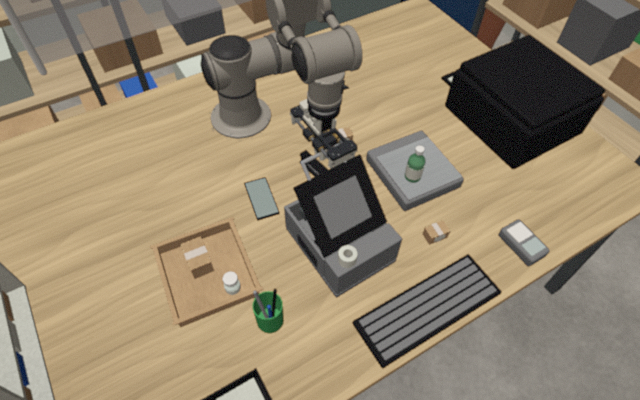

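The hold is steady at 45°. The carton is flat in the tray at (200,262), and everything else is where it was.

```bash
python3 -c "
from cell import robot
print(robot.hand_in())"
```

```text
the job is handed in; nothing more can be done
None
```

I put the largest carton, the one on the cover, flat on the floor of the tray's free near part and let go of it. Then I gripped the pull bar, raised the cover along its arc to 45°, and handed the job in at about 24.4 s while still holding it.

**Cover angle:** the arm position gave 44.97° after a 1 s hold with no creep. A fit to the scene picture gave 44.8°, with errors of up to 2 px. The radius I worked out from the tool position grew by 3 mm along the arc. I put that down to a small error in the hinge estimate or the bar shifting slightly in the jaws.

**Other checks:**
- **Other objects:** in the last picture the jar, roll, bottle, phone and pen cup stand where they were. The stapler was mostly hidden behind the arm, and I did not touch it.
- **Carton touch-down:** the force readings at the end of each move disagreed with later ones for a while. I therefore pressed a little further, to about 20 N, before opening the jaws. The tool was tilted about 1° at that moment, but the carton ended up flat.

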